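# Roll the bead tube up its lane and check it in

## Robot

A 6-joint arm with a two-finger parallel gripper is mounted at the origin on the work surface. World frame = base frame: x ahead of the robot, y to its left, z up, the work surface at z = 0. Lengths are in mm, angles in rad, forces in N, time in s.
With the tool pointing down it reaches from about 300 to 875 mm from the base axis. Payload 6.4 kg.
Tool frame: the origin (TCP) lies at the very end of the fingers, on their centre line; the grasp point (between the pads) lies 19 mm behind it; z points along the fingers, y is the direction in which the jaws open and shut (so a half turn about z gives the same grasp; the last joint's range is limited). The gripper opens to 85 mm and grips with 20 to 120 N. Pads are 22 mm wide; open, the fingers measure 114 mm over their backs; the gripper's body (76 mm by 85 mm) begins 54 mm behind the grasp point. The pads swing forward as they close: fully open they stand 13 mm farther back than shut.
Start: joints at [-0.206, 0.181, 1.607, -0, 1.354, -0.206], TCP at [575.014, 0.015, 231.288] pointing down, gripper open.
Joint ranges: [-2.99, 2.99], [-0.89, 2.07], [0.3, 2.58], [-1.14, 4.28], [0, 2.63], [-3.12, 3.12]. Speed limits (rad/s): [2.57, 2.57, 3.01, 3.14, 3.14, 3.14].

## Interface

Orientations are given as a 3x3 rotation matrix whose columns are the frame's x, y, z axes.
In Python, from cell import arm, viewer gives the robot as it stands.
- The arm moves only by the tool step_arm, never from a script. Its argument "commands" is a list of rows, each an object of numbers: "tx", "ty", "tz": the shift along the world's x, y, z in cm; "roll": the turn about the world's z in degrees; "fingers": the finger opening in cm, from 0 to 8.54. In form: [{"tx": .., "ty": .., "tz": .., "roll": .., "fingers": ..}, ...]. A call has 1 to 20 rows; each row is the pose to reach, as a shift and turn from the pose commanded when the call began; what a row does not reach only later rows make up. A row lasts 1/8 s, in which the tool goes at most 62.5 mm and 10.7 degrees, less where a joint would pass 70% of its speed; a pose out of reach is approached as far as the arm can. A call with a gripper value outside its range is refused whole. The fingers move at their own pace and stop on an object; the grip force is fixed at half the most. Time passes only in rows, so rows that repeat a pose let the fingers close. It gives the time, the measured TCP pose, the force and the opening at its end, in the units of the state.
- arm.observe(): the state, without advancing time (a new reading comes with each control period).
- viewer.capture(name): name is "scene" or "side" or "wrist"; returns a dict with "img" (420x560x3 uint8, blue, green, red), "z_map" (420x560 float32, mm along the optical axis (not along the pixel's ray), 0 where there is no reading), "fovy" (degrees; the focal length in pixels is half the picture's height over the tangent of half this angle, whatever the lens; pixels are square), "cx", "cy" (the principal point, pixels), "world_to_cam" (4x4, takes a point from world to camera coordinates). Camera axes: x right, y down, z forward; pixel columns grow to the right and rows downward; lengths in mm; the calibration is good to about 2 mm. A picture is of the moment at which its call begins.
- arm.job_done(): hands the job in, once; it reports no verdict.
The state is a dict: "time_s": time; "joint_pos": joint angles; "joint_vel": joint speeds; "tau": joint torques, N m; "position": TCP position; "orientation": TCP orientation; "contact_force": force on the tool from outside, world axes, zero at the start; "moment": the same for the moment, N m; "grip_width": finger opening in mm.
Only numpy, scipy, OpenCV 4.12 (cv2) and the standard library are available. Lean on these libraries where they do the work, as an engineer would, in place of code of your own. Each camera call takes 0.05 s, during which the arm holds its last target. There are 200 camera calls.

## Task

Take the wooden paddle from its green tray and, with it, gently roll the bead tube along the yellow lane, over the crest, until it meets the sprung blue counting plate; hold the tube pressed against the plate with a steady push of about 7 newtons for a good second (the plate is spoilt by more than 11). Then ease the paddle away slowly so that the tube stays resting at the plate, and stand the paddle upright in its tray again. Never touch the tube with the hand itself, and leave the other things on the counter where they are.

Things in the scene. Friction and masses are not known exactly. Their poses are not given: they have to be found in the camera images.
- lane: Fixed open-topped wooden rolling lane with yellow side walls, 360 x 112 mm. Origin: centre of its underside, on the counter; x along the lane in the rolling direction (to the blue plate), z up. Inside 100 mm wide, wall tops at z 44 mm; low end (x -175) open. Floor top: z 22 at x -175, falls to the start hollow z 14 at x -115, rises 3 degrees to the crest z 24.5 at x 85, falls 1.5 degrees to the plate.
- crest (a point): Middle of the thin red crest line on the lane's floor, lane x 85, z 24.5 mm.
- home (a point): Where the tube's centre is when it just touches the relaxed counting plate (lane x 133, y 0, z 45 mm; the floor there is at z 23.2 mm). A yellow end wall, 62 mm tall, stands behind the plate at lane x 175 to 185 mm.
- plate: Sprung blue plate across the lane's end, 6 mm thick, 88 wide, 24 to 62 mm above the counter. Origin: centre of its front face, lane x 155 mm when relaxed. It yields along lane x, up to 3 mm, by a stiff spring of about 10 N/mm without preload, and springs back: let go suddenly, it may throw the tube back over the crest. It counts only while pushed by 4.5 N or more; over 11 N spoils it.
- tube: Closed clear tube of coloured beads with red end caps, 44 mm diameter, 90 mm long, about 0.2 kg. Origin: its centre; its y axis is its length and lies across the lane, the body turns about it as it rolls. It starts at rest in the start hollow (centre at lane x -114, z 36 mm) and rolls freely. More than 15 N of push would crack it.
- paddle: Wooden push paddle, upright, 0.16 kg. Dark handle 34 mm wide (y), 24 thick (x), from 45 to 130 mm above the foot; below it a pale blade, 70 wide (y), 24 thick (x), 45 tall, firmly clamped 0 to 4 mm off-centre along x, either way, by an amount that differs each time. Origin: on the handle's centre line at foot level, z up. Either broad face pushes. Gripped across x, 95 mm up, the fingers clear lane, tube and plate.
- tray: Fixed green tray of the paddle, 66 x 98 x 17 mm outside, walls and floor 5 mm, so 56 (x) x 88 (y) mm inside. Origin: centre of its underside, on the counter. The paddle starts standing in it on its 5 mm floor, its x within a few degrees of the tray's x.
- jar_a: Small jar, 52 mm diameter, 70 mm tall, white cap. A bystander: leave alone. Origin: centre of its underside.
- jar_b: Small jar, 52 mm diameter, 70 mm tall, black cap. A bystander: leave alone. Origin: centre of its underside.
- dice_bin: Grey open bin of dice, 90 x 120 x 45 mm. A bystander: leave alone. Origin: centre of its underside.
- screwdriver: Screwdriver lying on the counter, about 0.2 m long. A bystander: leave alone. Origin: centre of its underside.
- disk_stack: Stack of brass disks, 60 mm diameter, 24 mm tall. A bystander: leave alone. Origin: centre of its underside.
- mug: Blue mug, 80 mm diameter, 90 mm tall. A bystander: leave alone. Origin: centre of its underside.
- price_block: Block of blank price cards, 60 x 80 x 30 mm. A bystander: leave alone. Origin: centre of its underside.
There are look-alikes about, which are no part of the job. Several things have the shape of the paddle; the one meant has the colours described above. What is shaped like the tube but purple is not meant.

How it is judged (in metres and radians):
On the way, in this order (a step that is already met when the one before it is completed fails the run):
1. the paddle is lifted clear of its tray (z of paddle in the frame of tray above 0.03 m), for 0.1 s.
2. the paddle holds the tube pressed against the counting plate with 4.5 N or more for 0.8 s without a break (contact force between tube and plate above 4.5 N and contact force between paddle and tube above 2 N), for 0.8 s.
At the end, for the whole second after the job is handed in: The tube lies at rest in the lane at the counting plate, its centre within 12 mm of the home point along the lane and its length across the lane (within 0.2 rad); the paddle stands upright (within 0.1 rad), at rest and released, on the floor of its tray, inside its walls (x of tube in the frame of home between -0.012 and 0.006 m and z of tube in the frame of home between -0.008 and 0.008 m and angle between the y axis of tube and the y axis of lane, either way round below 0.2 rad and linear speed of each of tube, paddle below 0.02 m/s and contact force between paddle and tube below 0.1 N and angle between paddle's own z axis and vertical below 0.1 rad and z of paddle in the frame of tray between 0.002 and 0.009 m and x of paddle in the frame of tray between -0.021 and 0.021 m and y of paddle in the frame of tray between -0.014 and 0.014 m); the robot touches nothing.
It fails at once if the tube presses the counting plate with more than 11 N (contact force between tube and plate above 11 N).
It fails at once if the paddle squeezes the tube with more than 15 N (contact force between paddle and tube above 15 N).
It fails at once if the hand or arm touches the tube (contact force between any of the fingers, the arm and tube above 0.3 N).
It fails at once if the tube leaves the lane or is flung (over 0.4 m/s) (linear speed of tube above 0.4 m/s or z of tube in the frame of lane above 0.08 m or z of tube in the frame of lane below 0.02 m or x of tube in the frame of lane below -0.2 m).
It fails at once if a bystander is moved by more than 20 mm (distance of any of jar_a, jar_b, dice_bin, screwdriver, disk_stack, mug, price_block from where it was at the start of the episode above 0.02 m).
It also fails if it takes over 72 s, if anything falls off the work surface, if the arm or the gripper's body presses on something with over 40 N, if the wrist force passes 120 N, or if a joint passes its speed limit or range.

## Working session

There is one attempt and no reset: what is moved stays moved. The work goes in short steps, Python scripts to look and compute and a tool call to move; the robot and the scene stay as the last step left them, time stands still between calls to the robot, and variables do not carry over. Pictures are saved under pics/ and viewed, about 8 in all and at most 12, crops included, and the job is handed in when it is done.

Besides the shell and the picture viewer there is one more tool, called after "Emit:" in YAML: its name, and indented under it one key for each argument. step_arm: Moves the arm, as the interface text tells. Its arguments: {"type":"object","properties":{"commands":{"type":"array"}},"required":["commands"]}

```bash
mkdir -p pics; ls; cat > h.py <<'E'
import numpy as np, cv2
from cell import arm, viewer
def cap(n, save=None):
    c=viewer.capture(n)
    if save: cv2.imwrite('pics/'+save, c['img'])
    h=c['img'].shape[0]; f=h/2/np.tan(np.radians(c['fovy'])/2)
    v,u=np.mgrid[0:h,0:c['img'].shape[1]]; z=c['z_map'].astype(float)
    P=np.stack([(u-c['cx'])/f*z,(v-c['cy'])/f*z,z,np.ones_like(z)],-1)
    W=P@np.linalg.inv(np.array(c['world_to_cam'])).T
    W=W[...,:3]; W[z==0]=np.nan
    c['W']=W; c['f']=f
    return c
E
python3 - <<'E'
from h import *
for n in ['scene','side']:
    c=cap(n,n+'.png'); np.save(n+'.npy',c['W']); print(n,np.round(c['world_to_cam'],3).tolist())
print(arm.observe())
E
```

```text
pics
scene [[-0.127, 0.992, -0.015, 39.699], [0.84, 0.1, -0.534, -374.006], [-0.528, -0.08, -0.846, 1505.372], [0.0, 0.0, 0.0, 1.0]]
side [[-0.923, -0.384, -0.007, 454.008], [-0.234, 0.578, -0.782, 139.266], [0.304, -0.72, -0.623, 1202.231], [0.0, 0.0, 0.0, 1.0]]
{'time_s': 0.1, 'joint_pos': array([-2.06303677e-01,  1.81455456e-01,  1.60787330e+00, -2.96136184e-05,
        1.35374254e+00, -2.06276686e-01]), 'joint_vel': array([-0.0012226 , -0.00233474, -0.0010008 ,  0.00050915, -0.00062388,
       -0.0006239 ]), 'tau': array([-2.02498759e-04, -4.45872438e+01, -3.52238703e+01, -4.27332343e-04,
        4.16999465e-03,  3.20961749e-05]), 'position': array([5.74538168e+02, 1.02621676e-01, 2.30497339e+02]), 'orientation': array([[ 2.07921005e-05,  9.99998944e-01, -1.45320441e-03],
       [ 9.99999962e-01, -2.03930959e-05,  2.74583112e-04],
       [ 2.74553187e-04, -1.45321006e-03, -9.99998906e-01]]), 'contact_force': array([-0.3901619 , -0.306854  , -1.04315702]), 'moment': array([ 0.001458  , -0.00942995,  0.00796886]), 'grip_width': 85.4159760943962}
```

View pics/scene.png

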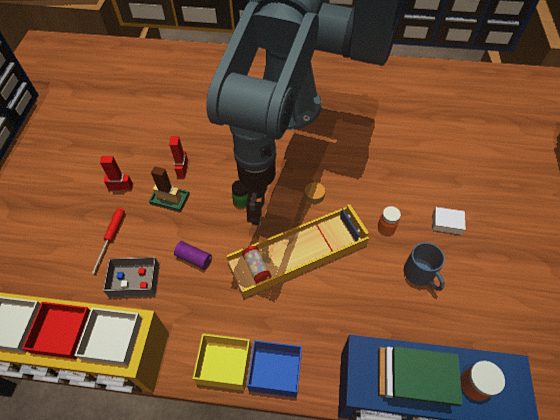

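View pics/side.png

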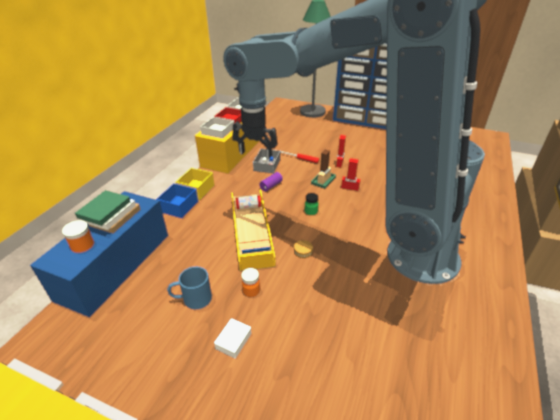

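The scene view shows the paddle and green tray at about (165,190), the lane from (240,275) to (360,225), the tube at (255,263) and the plate at (350,222). The side view shows the same layout.

```bash
python3 - <<'E'
from h import *
for n in ['scene','side']:
    W=np.load(n+'.npy'); im=cv2.imread(f'pics/{n}.png'); hsv=cv2.cvtColor(im,cv2.COLOR_BGR2HSV)
    H,S,V=[hsv[...,i].astype(int) for i in range(3)]
    box=np.zeros(H.shape,bool)
    def reg(u0,v0,u1,v1):
        b=np.zeros(H.shape,bool); b[v0:v1,u0:u1]=1; return b
    lane=reg(220,200,375,302) if n=='scene' else reg(225,190,280,275)
    tr=reg(145,160,195,215) if n=='scene' else reg(308,145,340,190)
    m=lane&(H>20)&(H<33)&(S>150)&(W[...,2]>36)&(W[...,2]<52)
    p=W[m][:,:2].astype(np.float32); r=cv2.minAreaRect(p); print(n,'lane',m.sum(),r,np.median(W[m][:,2]))
    m=lane&(W[...,2]>30)&(W[...,2]<75); r=cv2.minAreaRect(W[m][:,:2].astype(np.float32)); print(' all',r)
    m=tr&(H>40)&(H<90)&(S>80)&(W[...,2]>1)&(W[...,2]<25); r=cv2.minAreaRect(W[m][:,:2].astype(np.float32)); print(' tray',m.sum(),r)
    m=tr&(W[...,2]>60)&(W[...,2]<145); p=W[m]; print(' handle',m.sum(),p.min(0),p.max(0))
    t=p[:,2]>p[:,2].max()-6; print('  top',t.sum(), cv2.minAreaRect(p[t][:,:2].astype(np.float32)), p[t].mean(0))
    m=lane&(H>95)&(H<125)&(S>80)&(W[...,2]>22); 
    if m.sum()>4: print(' plate',m.sum(),np.nanmedian(W[m],0),cv2.minAreaRect(W[m][:,:2].astype(np.float32)))
    m=lane&((H<8)|(H>172))&(S>120)&(W[...,2]>38)&(W[...,2]<75); print(' caps',m.sum(),np.nanmedian(W[m],0), W[m].max(0),W[m].min(0))
    big=cv2.resize(im[140:310,100:400] if n=='scene' else im[130:290,210:370],None,fx=2.6 if n=='scene' else 3.6,fy=2.6 if n=='scene' else 3.6,interpolation=cv2.INTER_CUBIC); cv2.imwrite(f'pics/{n}_c.png',big)
E
```

```text
scene lane 356 ((558.3941040039062, 90.96855926513672), (115.86847686767578, 357.74676513671875), 31.791608810424805) 43.49864147669314
 all ((492.9211120605469, 51.92840576171875), (271.02581787109375, 360.8732604980469), 31.69064712524414)
 tray 247 ((425.50872802734375, -296.1711120605469), (98.63664245605469, 68.13807678222656), 79.8747787475586)
 handle 343 [ 324.95567769 -317.28788938   60.08452726] [ 440.85718011 -271.80688358  140.44333816]
  top 46 ((427.177001953125, -297.96142578125), (30.421293258666992, 22.310466766357422), 77.521728515625) [ 426.89211332 -297.64015267  136.20132453]
 plate 52 [476.02413514 221.33778854  60.9470172 ] ((479.1360778808594, 223.0962677001953), (84.28437042236328, 5.379852771759033), 32.35514831542969)
 caps 177 [6.49771744e+02 1.17348054e-01 5.34657333e+01] [669.64515846  30.0177908   60.77875753] [572.34551989 -50.9678297   38.28402486]
side lane 341 ((554.47998046875, 95.47698211669922), (111.76190948486328, 358.5671691894531), 31.750274658203125) 44.123112232653284
 all ((532.9063110351562, 130.16436767578125), (111.94637298583984, 440.26324462890625), 31.749317169189453)
 tray 46 ((419.0722351074219, -294.167724609375), (97.7619400024414, 61.48937225341797), 78.17224884033203)
 handle 179 [ 398.42439162 -441.32833496   60.12108717] [ 436.00056897 -276.97464858  137.64744649]
  top 25 ((423.1553955078125, -298.482177734375), (23.95585060119629, 31.772541046142578), 2.199842929840088) [ 421.97384136 -295.3969447   134.55274221]
 plate 44 [476.23480448 223.92801612  59.53709126] ((475.9837646484375, 223.54637145996094), (76.25389862060547, 6.591703414916992), 31.665040969848633)
 caps 40 [638.07358607   7.82720429  51.20790529] [655.96492918  33.69240568  57.7774388 ] [570.61452065 -36.08527091  38.31283899]
```

View pics/scene_c.png

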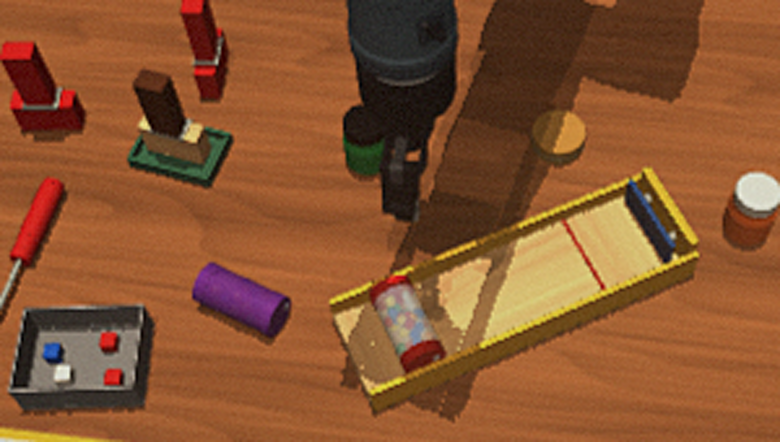

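Emit:
step_arm:
  commands:
    - {"tx":-5,"ty":-3,"tz":0,"roll":-5,"fingers":7}
    - {"tx":-15,"ty":-29.8,"tz":0,"roll":-11.5,"fingers":7}
    - {"tx":-15,"ty":-29.8,"tz":0,"roll":-11.5,"fingers":7}
    - {"tx":-15,"ty":-29.8,"tz":0,"roll":-11.5,"fingers":7}
    - {"tx":-15,"ty":-29.8,"tz":0,"roll":-11.5,"fingers":7}
    - {"tx":-15,"ty":-29.8,"tz":0,"roll":-11.5,"fingers":7}
    - {"tx":-15,"ty":-29.8,"tz":0,"roll":-11.5,"fingers":7}
    - {"tx":-15,"ty":-29.8,"tz":0,"roll":-11.5,"fingers":7}
    - {"tx":-15,"ty":-29.8,"tz":0,"roll":-11.5,"fingers":7}

```text
time_s: 1.23
position: [425.4, -296.8, 231.1]
orientation: [[0.198, 0.98, -0.0], [0.98, -0.198, 0.001], [0.001, -0.0, -1.0]]
contact_force: [0.1, 0.3, -0.3]
grip_width: 69.9
```

```bash
python3 - <<'E'
from h import *
c=cap('wrist','w1.png'); W=c['W']; np.save('w1.npy',W)
o=arm.observe(); print(o['time_s'],o['position'],o['orientation'].round(3).tolist(),o['contact_force'])
hsv=cv2.cvtColor(c['img'],cv2.COLOR_BGR2HSV); H,S,V=[hsv[...,i].astype(int) for i in range(3)]
near=np.hypot(W[...,0]-424,W[...,1]+296)<75
m=near&(W[...,2]>128)&(W[...,2]<142); print('top',m.sum(),cv2.minAreaRect(W[m][:,:2].astype(np.float32)))
m=near&(W[...,2]>43)&(W[...,2]<56)&(V>60); print('blade',m.sum(),cv2.minAreaRect(W[m][:,:2].astype(np.float32)))
m=near&(H>40)&(H<90)&(S>80)&(W[...,2]>12)&(W[...,2]<22); print('tray',m.sum(),cv2.minAreaRect(W[m][:,:2].astype(np.float32)))
# scene cam again, arm out of lane
c=cap('scene'); W=c['W']; np.save('scene2.npy',W); cv2.imwrite('pics/scene2.png',c['img'])
hsv=cv2.cvtColor(c['img'],cv2.COLOR_BGR2HSV); H,S,V=[hsv[...,i].astype(int) for i in range(3)]
b=np.zeros(H.shape,bool); b[200:302,220:375]=1
for lo,hi in ((38,50),(52,66)):
    m=b&(H>20)&(H<33)&(S>150)&(W[...,2]>lo)&(W[...,2]<hi); p=W[m][:,:2]
    a=np.radians(121.75); q=(p-[558,91])@np.array([[np.cos(a),-np.sin(a)],[np.sin(a),np.cos(a)]])
    print('lane',lo,m.sum(),np.percentile(q,[0,2,50,98,100],axis=0).round(1).tolist(),cv2.minAreaRect(p.astype(np.float32)))
E
```

```text
1.275 [ 425.50670974 -296.80006962  231.21550489] [[0.198, 0.98, -0.0], [0.98, -0.198, 0.0], [0.0, -0.0, -1.0]] [-0.5186808  -0.33013517  0.18584543]
top 1144 ((424.1147766113281, -299.0111389160156), (33.087677001953125, 24.208059310913086), 78.45454406738281)
blade 498 ((423.91485595703125, -284.1226806640625), (39.19395065307617, 27.628816604614258), 78.4691390991211)
tray 812 ((422.6149597167969, -295.95654296875), (95.75582885742188, 63.52732849121094), 80.09737396240234)
lane 38 474 [[-179.2, -59.1], [-172.7, -57.4], [-8.1, -52.2], [171.9, 54.6], [180.4, 56.5]] ((559.0030517578125, 92.07872772216797), (114.57271575927734, 359.5528259277344), 31.969663619995117)
lane 52 118 [[169.4, -49.8], [169.8, -48.2], [174.9, -3.0], [179.6, 45.1], [180.6, 47.5]] ((467.2228088378906, 239.9500732421875), (97.32801055908203, 11.15951156616211), 32.63250732421875)
```

View pics/w1.png

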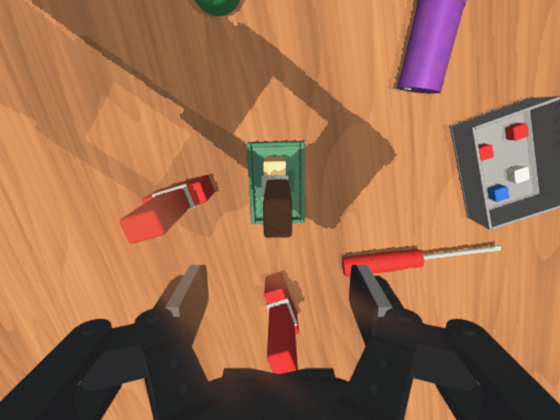

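The wrist view shows the handle top at (278,210), midway between the fingers, with the tray at (277,185). The red look-alike at (160,215) is clear of the fingers.

Emit:
step_arm:
  commands:
    - {"tx":-0.1,"ty":-0.15,"tz":-5,"roll":0,"fingers":7}
    - {"tx":-0.1,"ty":-0.15,"tz":-10,"roll":0,"fingers":7}
    - {"tx":-0.1,"ty":-0.15,"tz":-14,"roll":0,"fingers":7}
    - {"tx":-0.1,"ty":-0.15,"tz":-15,"roll":0,"fingers":7}
    - {"tx":-0.1,"ty":-0.15,"tz":-15,"roll":0,"fingers":7}
    - {"tx":-0.1,"ty":-0.15,"tz":-15,"roll":0,"fingers":2}
    - {"tx":-0.1,"ty":-0.15,"tz":-15,"roll":0,"fingers":1.5}
    - {"tx":-0.1,"ty":-0.15,"tz":-15,"roll":0,"fingers":1.5}
    - {"tx":-0.1,"ty":-0.15,"tz":-15,"roll":0,"fingers":1.5}
    - {"tx":-0.1,"ty":-0.15,"tz":-15,"roll":0,"fingers":1.5}
    - {"tx":-0.1,"ty":-0.15,"tz":-15,"roll":0,"fingers":1.5}

```text
time_s: 2.7
position: [424.5, -300.2, 82.7]
orientation: [[0.199, 0.98, 0.001], [0.98, -0.199, -0.002], [-0.001, 0.001, -1.0]]
contact_force: [-2.3, 1.9, 6.0]
grip_width: 23.4
```

Emit:
step_arm:
  commands:
    - {"tx":0,"ty":0,"tz":2,"roll":0,"fingers":1.5}
    - {"tx":0,"ty":0,"tz":6,"roll":0,"fingers":1.5}
    - {"tx":0,"ty":0,"tz":11,"roll":0,"fingers":1.5}
    - {"tx":3,"ty":3,"tz":13,"roll":-10,"fingers":1.5}
    - {"tx":7,"ty":7.5,"tz":13,"roll":-20,"fingers":1.5}
    - {"tx":11,"ty":12,"tz":13,"roll":-30,"fingers":1.5}
    - {"tx":15,"ty":16.5,"tz":13,"roll":-40,"fingers":1.5}
    - {"tx":19,"ty":21,"tz":13,"roll":-46.6,"fingers":1.5}
    - {"tx":22,"ty":24,"tz":13,"roll":-46.6,"fingers":1.5}
    - {"tx":22.5,"ty":24.5,"tz":13,"roll":-46.6,"fingers":1.5}
    - {"tx":22.5,"ty":24.5,"tz":13,"roll":-46.6,"fingers":1.5}
    - {"tx":22.5,"ty":24.5,"tz":13,"roll":-46.6,"fingers":1.5}

```text
time_s: 4.2
position: [648.2, -55.7, 211.2]
orientation: [[0.85, 0.527, -0.001], [0.527, -0.85, -0.0], [-0.001, -0.0, -1.0]]
contact_force: [0.3, -0.1, -0.9]
grip_width: 23.1
```

```bash
python3 - <<'E'
from h import *
c=cap('wrist','w2.png'); W=c['W']; np.save('w2.npy',W)
o=arm.observe(); print(o['time_s'],o['position'],o['orientation'].round(3).tolist(),o['contact_force'],o['joint_pos'])
hsv=cv2.cvtColor(c['img'],cv2.COLOR_BGR2HSV); H,S,V=[hsv[...,i].astype(int) for i in range(3)]
a=np.radians(121.9); R=np.array([[np.cos(a),-np.sin(a)],[np.sin(a),np.cos(a)]]); L=(W[...,:2]-[561,88])@R
near=(abs(L[...,0])<215)&(abs(L[...,1])<75)
m=near&(H>18)&(H<35)&(S>140)&(W[...,2]>39)&(W[...,2]<49)
q=L[m]; print('walls',m.sum(),np.percentile(q,[1,50,99],axis=0).round(1),cv2.minAreaRect(W[m][:,:2].astype(np.float32)))
for s in (-1,1):
    k=q[:,1]*s>40; 
    if k.sum()>20: print(s,np.percentile(q[k],[3,50,97],axis=0).round(1).tolist(),np.polyfit(q[k][:,0],q[k][:,1],1))
t=L[...,0]
m=near&(W[...,2]>48)&(W[...,2]<66)&(abs(L[...,1])<47)&(t>-150)&(t<-70); 
if m.sum(): print('tube',m.sum(),np.percentile(np.c_[L[m],W[m][:,2]],[2,50,98],axis=0).round(1))
# blade in hand: points above 66 up close
m=np.isfinite(W[...,2])&(W[...,2]>90)&(W[...,2]<200); 
if m.sum(): print('held',m.sum(),np.percentile(np.c_[L[m],W[m][:,2]],[2,50,98],axis=0).round(1))
E
```

```text
4.25 [648.28109073 -55.80941881 211.39956991] [[0.85, 0.527, -0.0], [0.527, -0.85, -0.0], [-0.0, -0.0, -1.0]] [-1.11551329  0.44728223 -1.05626922] [-2.67776219e-01  3.62585781e-01  1.42220166e+00 -2.99537594e-04
  1.35708907e+00  7.48012471e-01]
walls 3046 [[-170.1  -55.1]
 [  -9.   -50.3]
 [ 129.7   55.8]] ((570.7755737304688, 71.18773651123047), (111.495361328125, 310.98590087890625), 31.853134155273438)
-1 [[-166.2, -55.1], [-34.7, -52.5], [96.4, -50.1]] [-1.26070903e-03 -5.26767852e+01]
1 [[-128.1, 50.3], [19.0, 52.4], [127.5, 55.8]] [-2.94198591e-04  5.26912781e+01]
tube 3037 [[-131.2  -41.7   48.6]
 [-115.8   -1.    55.2]
 [ -97.6   44.9   58. ]]
held 3300 [[-390.2  -76.1   91.2]
 [-167.9  -28.1  177.5]
 [-151.2   -3.9  197.6]]
```

View pics/w2.png

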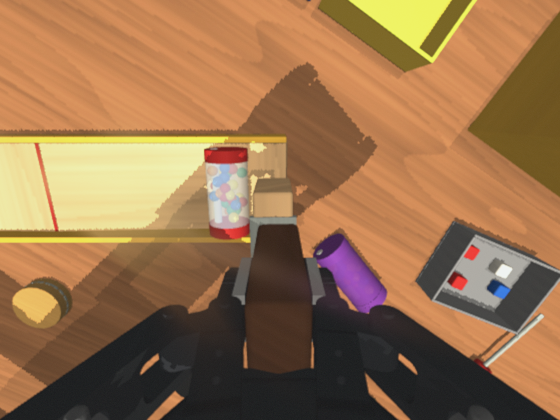

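The wrist view shows the blade (272,195) just behind the tube (227,190), at the open end of the lane and between its walls.

Emit:
step_arm:
  commands:
    - {"tx":0.1,"ty":0.05,"tz":-3,"roll":0,"fingers":1.5}
    - {"tx":0.1,"ty":0.05,"tz":-6,"roll":0,"fingers":1.5}
    - {"tx":0.1,"ty":0.05,"tz":-8.5,"roll":0,"fingers":1.5}
    - {"tx":0.1,"ty":0.05,"tz":-10,"roll":0,"fingers":1.5}
    - {"tx":0.1,"ty":0.05,"tz":-10.3,"roll":0,"fingers":1.5}
    - {"tx":0.1,"ty":0.05,"tz":-10.3,"roll":0,"fingers":1.5}
    - {"tx":0.1,"ty":0.05,"tz":-10.3,"roll":0,"fingers":1.5}
    - {"tx":0.1,"ty":0.05,"tz":-10.3,"roll":0,"fingers":1.5}

```text
time_s: 5.25
position: [650.6, -54.1, 109.3]
orientation: [[0.849, 0.529, 0.001], [0.529, -0.849, -0.0], [0.001, 0.001, -1.0]]
contact_force: [-0.7, 0.2, -1.0]
grip_width: 23.4
```

```bash
cat > f.py <<'E'
from h import *
import sys
a=np.radians(121.9); R=np.array([[np.cos(a),-np.sin(a)],[np.sin(a),np.cos(a)]])
F=[]
for i in range(int(sys.argv[1])):
    c=cap('wrist'); o=arm.observe(); F.append(np.r_[o['contact_force'][:2]@R,o['contact_force'][2]])
F=np.array(F); print('t',o['time_s'],'lane F',F.mean(0).round(2),'sd',F.std(0).round(2),'tcp lane',((o['position'][:2]-[561,88])@R).round(2),o['position'][2].round(1))
W=c['W']; L=(W[...,:2]-[561,88])@R
m=(W[...,2]>50)&(W[...,2]<72)&(abs(L[...,1])<42)&(L[...,0]>-150)&(L[...,0]<150)
hsv=cv2.cvtColor(c['img'],cv2.COLOR_BGR2HSV); H,S=hsv[...,0].astype(int),hsv[...,1]
r=m&((H<8)|(H>172))&(S>120)
for s in (-1,1):
    k=r&(L[...,1]*s>25)
    if k.sum()>10: print('cap',s,k.sum(),np.percentile(np.c_[L[k],W[k][:,2]],[3,50,97],axis=0).round(1).tolist())
E
python3 f.py 6; python3 -c "
from h import *
c=cap('side','s2.png'); im=c['img'][170:290,200:320]; cv2.imwrite('pics/s2c.png',cv2.resize(im,None,fx=4.5,fy=4.5,interpolation=cv2.INTER_CUBIC))"
```

```text
t 5.55 lane F [-0.14  0.08 -1.53] sd [0.44 0.51 0.52] tcp lane [-167.56   -0.6 ] 108.4
cap -1 792 [[-130.0, -41.7, 50.6], [-116.3, -36.9, 55.9], [-99.7, -32.0, 58.1]]
cap 1 306 [[-125.0, 35.1, 51.8], [-114.1, 38.4, 56.4], [-99.3, 41.8, 58.3]]
```

View pics/s2c.png

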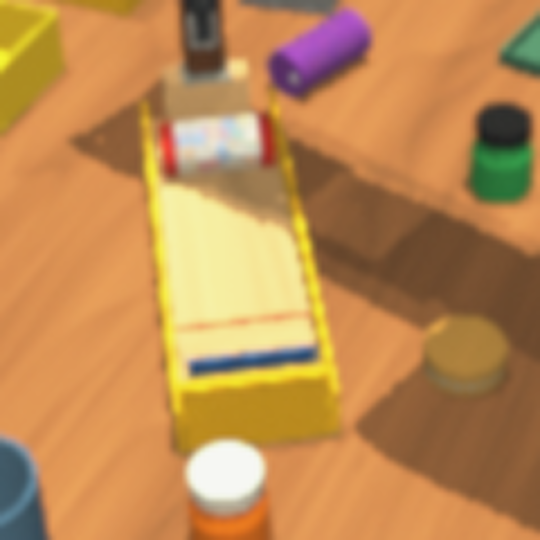

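The crop shows the blade (207,90) inside the lane, square behind the tube (215,145). The plate is at (255,360).

Emit:
step_arm:
  commands:
    - {"tx":-0.158,"ty":0.255,"fingers":1.5}
    - {"tx":-0.317,"ty":0.509,"fingers":1.5}
    - {"tx":-0.475,"ty":0.764,"fingers":1.5}
    - {"tx":-0.634,"ty":1.019,"fingers":1.5}
    - {"tx":-0.792,"ty":1.274,"fingers":1.5}
    - {"tx":-0.951,"ty":1.528,"fingers":1.5}
    - {"tx":-1.109,"ty":1.783,"fingers":1.5}
    - {"tx":-1.268,"ty":2.038,"fingers":1.5}
    - {"tx":-1.479,"ty":2.377,"fingers":1.5}
    - {"tx":-1.691,"ty":2.717,"fingers":1.5}
    - {"tx":-1.902,"ty":3.056,"fingers":1.5}
    - {"tx":-2.113,"ty":3.396,"fingers":1.5}
    - {"tx":-2.324,"ty":3.736,"fingers":1.5}
    - {"tx":-2.536,"ty":4.075,"fingers":1.5}
    - {"tx":-2.747,"ty":4.415,"fingers":1.5}
    - {"tx":-2.958,"ty":4.754,"fingers":1.5}
    - {"tx":-3.17,"ty":5.094,"fingers":1.5}
    - {"tx":-3.381,"ty":5.434,"fingers":1.5}
    - {"tx":-3.592,"ty":5.773,"fingers":1.5}
    - {"tx":-3.804,"ty":6.113,"fingers":1.5}

```text
validation failed for argument at $.co...
```

```bash
python3 f.py 3
```

```text
t 5.75 lane F [-0.25  0.4  -1.94] sd [0.32 0.13 0.06] tcp lane [-167.56   -0.53] 108.2
cap -1 794 [[-129.7, -41.7, 50.6], [-116.2, -36.9, 55.9], [-99.4, -31.9, 58.1]]
cap 1 310 [[-125.0, 35.0, 51.4], [-113.8, 38.4, 56.4], [-98.9, 41.8, 58.3]]
```

All five fields are needed in each row.

Emit:
step_arm:
  commands:
    - {"tx":-0.158,"ty":0.255,"tz":0,"roll":0,"fingers":1.5}
    - {"tx":-0.317,"ty":0.509,"tz":0,"roll":0,"fingers":1.5}
    - {"tx":-0.475,"ty":0.764,"tz":0,"roll":0,"fingers":1.5}
    - {"tx":-0.634,"ty":1.019,"tz":0,"roll":0,"fingers":1.5}
    - {"tx":-0.792,"ty":1.274,"tz":0,"roll":0,"fingers":1.5}
    - {"tx":-0.951,"ty":1.528,"tz":0,"roll":0,"fingers":1.5}
    - {"tx":-1.109,"ty":1.783,"tz":0,"roll":0,"fingers":1.5}
    - {"tx":-1.268,"ty":2.038,"tz":0,"roll":0,"fingers":1.5}
    - {"tx":-1.479,"ty":2.377,"tz":0,"roll":0,"fingers":1.5}
    - {"tx":-1.691,"ty":2.717,"tz":0,"roll":0,"fingers":1.5}
    - {"tx":-1.902,"ty":3.056,"tz":0,"roll":0,"fingers":1.5}
    - {"tx":-2.113,"ty":3.396,"tz":0,"roll":0,"fingers":1.5}
    - {"tx":-2.324,"ty":3.736,"tz":0,"roll":0,"fingers":1.5}
    - {"tx":-2.536,"ty":4.075,"tz":0,"roll":0,"fingers":1.5}
    - {"tx":-2.747,"ty":4.415,"tz":0,"roll":0,"fingers":1.5}
    - {"tx":-2.958,"ty":4.754,"tz":0,"roll":0,"fingers":1.5}
    - {"tx":-3.17,"ty":5.094,"tz":0,"roll":0,"fingers":1.5}
    - {"tx":-3.381,"ty":5.434,"tz":0,"roll":0,"fingers":1.5}
    - {"tx":-3.592,"ty":5.773,"tz":0,"roll":0,"fingers":1.5}
    - {"tx":-3.804,"ty":6.113,"tz":0,"roll":0,"fingers":1.5}

```text
time_s: 8.25
position: [611.8, 7.4, 108.3]
orientation: [[0.849, 0.528, 0.0], [0.528, -0.849, -0.0], [0.0, 0.0, -1.0]]
contact_force: [0.3, -1.5, -2.2]
grip_width: 23.3
```

```bash
python3 f.py 3
```

```text
t 8.4 lane F [ 0.12 -0.11 -1.74] sd [0.29 0.59 0.33] tcp lane [-95.23  -0.51] 108.2
cap -1 911 [[-73.2, -41.7, 50.9], [-57.6, -36.9, 58.5], [-38.7, -32.0, 61.2]]
cap 1 150 [[-52.9, 35.3, 51.8], [-46.2, 38.2, 58.3], [-38.1, 41.7, 60.7]]
```

Emit:
step_arm:
  commands:
    - {"tx":-0.211,"ty":0.34,"tz":0,"roll":0,"fingers":1.5}
    - {"tx":-0.423,"ty":0.679,"tz":0,"roll":0,"fingers":1.5}
    - {"tx":-0.634,"ty":1.019,"tz":0,"roll":0,"fingers":1.5}
    - {"tx":-0.845,"ty":1.358,"tz":0,"roll":0,"fingers":1.5}
    - {"tx":-1.057,"ty":1.698,"tz":0,"roll":0,"fingers":1.5}
    - {"tx":-1.268,"ty":2.038,"tz":0,"roll":0,"fingers":1.5}
    - {"tx":-1.479,"ty":2.377,"tz":0,"roll":0,"fingers":1.5}
    - {"tx":-1.691,"ty":2.717,"tz":0,"roll":0,"fingers":1.5}
    - {"tx":-1.902,"ty":3.056,"tz":0,"roll":0,"fingers":1.5}
    - {"tx":-2.113,"ty":3.396,"tz":0,"roll":0,"fingers":1.5}
    - {"tx":-2.324,"ty":3.736,"tz":0,"roll":0,"fingers":1.5}
    - {"tx":-2.536,"ty":4.075,"tz":0,"roll":0,"fingers":1.5}
    - {"tx":-2.747,"ty":4.415,"tz":0,"roll":0,"fingers":1.5}
    - {"tx":-2.958,"ty":4.754,"tz":0,"roll":0,"fingers":1.5}
    - {"tx":-3.17,"ty":5.094,"tz":0,"roll":0,"fingers":1.5}
    - {"tx":-3.381,"ty":5.434,"tz":0,"roll":0,"fingers":1.5}
    - {"tx":-3.592,"ty":5.773,"tz":0,"roll":0,"fingers":1.5}
    - {"tx":-3.804,"ty":6.113,"tz":0,"roll":0,"fingers":1.5}
    - {"tx":-4.015,"ty":6.452,"tz":0,"roll":0,"fingers":1.5}
    - {"tx":-4.226,"ty":6.792,"tz":0,"roll":0,"fingers":1.5}

```text
time_s: 10.9
position: [569.6, 75.3, 108.3]
orientation: [[0.849, 0.528, 0.0], [0.528, -0.849, -0.0], [0.0, 0.0, -1.0]]
contact_force: [-0.3, -0.0, -1.3]
grip_width: 23.4
```

```bash
python3 f.py 3
```

```text
t 11.05 lane F [ 0.21  0.28 -1.32] sd [0.46 0.62 0.56] tcp lane [-15.23  -0.51] 108.2
cap -1 1090 [[4.8, -41.7, 52.7], [21.8, -36.6, 62.4], [41.9, -31.3, 65.4]]
cap 1 138 [[27.7, 36.0, 55.1], [33.9, 38.9, 62.3], [41.8, 41.8, 64.8]]
```

Emit:
step_arm:
  commands:
    - {"tx":-0.211,"ty":0.34,"tz":0,"roll":0,"fingers":1.5}
    - {"tx":-0.423,"ty":0.679,"tz":0,"roll":0,"fingers":1.5}
    - {"tx":-0.634,"ty":1.019,"tz":0,"roll":0,"fingers":1.5}
    - {"tx":-0.845,"ty":1.358,"tz":0,"roll":0,"fingers":1.5}
    - {"tx":-1.057,"ty":1.698,"tz":0,"roll":0,"fingers":1.5}
    - {"tx":-1.268,"ty":2.038,"tz":0,"roll":0,"fingers":1.5}
    - {"tx":-1.479,"ty":2.377,"tz":0,"roll":0,"fingers":1.5}
    - {"tx":-1.691,"ty":2.717,"tz":0,"roll":0,"fingers":1.5}
    - {"tx":-1.902,"ty":3.056,"tz":0,"roll":0,"fingers":1.5}
    - {"tx":-2.113,"ty":3.396,"tz":0,"roll":0,"fingers":1.5}
    - {"tx":-2.324,"ty":3.736,"tz":0,"roll":0,"fingers":1.5}
    - {"tx":-2.536,"ty":4.075,"tz":0,"roll":0,"fingers":1.5}
    - {"tx":-2.747,"ty":4.415,"tz":0,"roll":0,"fingers":1.5}
    - {"tx":-2.853,"ty":4.584,"tz":0,"roll":0,"fingers":1.5}
    - {"tx":-2.958,"ty":4.754,"tz":0,"roll":0,"fingers":1.5}
    - {"tx":-3.064,"ty":4.924,"tz":0,"roll":0,"fingers":1.5}
    - {"tx":-3.17,"ty":5.094,"tz":0,"roll":0,"fingers":1.5}
    - {"tx":-3.275,"ty":5.264,"tz":0,"roll":0,"fingers":1.5}
    - {"tx":-3.381,"ty":5.434,"tz":0,"roll":0,"fingers":1.5}
    - {"tx":-3.487,"ty":5.603,"tz":0,"roll":0,"fingers":1.5}

```text
time_s: 13.55
position: [534.7, 131.3, 108.2]
orientation: [[0.849, 0.528, -0.0], [0.528, -0.849, 0.0], [-0.0, -0.0, -1.0]]
contact_force: [0.0, -0.6, -1.6]
grip_width: 23.4
```

```bash
sed -i 's/<150)$/<160)/' f.py; python3 f.py 3
```

```text
t 13.7 lane F [-0.02  0.03 -1.72] sd [0.37 0.49 0.54] tcp lane [50.56 -0.56] 108.3
cap -1 1428 [[71.9, -41.8, 52.0], [89.4, -37.3, 64.2], [109.4, -30.7, 68.3]]
cap 1 128 [[93.5, 36.6, 57.7], [100.7, 39.1, 65.6], [109.8, 41.8, 68.2]]
```

Emit:
step_arm:
  commands:
    - {"tx":-0.106,"ty":0.17,"tz":0,"roll":0,"fingers":1.5}
    - {"tx":-0.211,"ty":0.34,"tz":0,"roll":0,"fingers":1.5}
    - {"tx":-0.317,"ty":0.509,"tz":0,"roll":0,"fingers":1.5}
    - {"tx":-0.423,"ty":0.679,"tz":0,"roll":0,"fingers":1.5}
    - {"tx":-0.528,"ty":0.849,"tz":0,"roll":0,"fingers":1.5}
    - {"tx":-0.634,"ty":1.019,"tz":0,"roll":0,"fingers":1.5}
    - {"tx":-0.74,"ty":1.189,"tz":0,"roll":0,"fingers":1.5}
    - {"tx":-0.845,"ty":1.358,"tz":0,"roll":0,"fingers":1.5}
    - {"tx":-0.951,"ty":1.528,"tz":0,"roll":0,"fingers":1.5}
    - {"tx":-1.057,"ty":1.698,"tz":0,"roll":0,"fingers":1.5}
    - {"tx":-1.162,"ty":1.868,"tz":0,"roll":0,"fingers":1.5}
    - {"tx":-1.268,"ty":2.038,"tz":0,"roll":0,"fingers":1.5}
    - {"tx":-1.374,"ty":2.207,"tz":0,"roll":0,"fingers":1.5}
    - {"tx":-1.479,"ty":2.377,"tz":0,"roll":0,"fingers":1.5}
    - {"tx":-1.585,"ty":2.547,"tz":0,"roll":0,"fingers":1.5}
    - {"tx":-1.691,"ty":2.717,"tz":0,"roll":0,"fingers":1.5}
    - {"tx":-1.796,"ty":2.887,"tz":0,"roll":0,"fingers":1.5}
    - {"tx":-1.902,"ty":3.056,"tz":0,"roll":0,"fingers":1.5}
    - {"tx":-1.902,"ty":3.056,"tz":0,"roll":0,"fingers":1.5}
    - {"tx":-1.902,"ty":3.056,"tz":0,"roll":0,"fingers":1.5}

```text
time_s: 16.2
position: [515.9, 161.6, 108.3]
orientation: [[0.849, 0.528, 0.0], [0.528, -0.849, -0.0], [0.0, 0.0, -1.0]]
contact_force: [1.0, 0.6, -0.7]
grip_width: 23.5
```

```bash
python3 f.py 5
```

```text
t 16.45 lane F [ 0.01  0.34 -1.33] sd [0.37 0.2  0.35] tcp lane [86.34 -0.58] 108.3
cap -1 1371 [[112.8, -41.2, 51.3], [129.6, -36.6, 63.6], [150.5, -30.2, 67.1]]
cap 1 161 [[129.3, 36.8, 59.0], [138.4, 39.3, 65.7], [149.3, 41.8, 67.5]]
```

Emit:
step_arm:
  commands:
    - {"tx":-0.021,"ty":0.034,"tz":0,"roll":0,"fingers":1.5}
    - {"tx":-0.053,"ty":0.085,"tz":0,"roll":0,"fingers":1.5}
    - {"tx":-0.085,"ty":0.136,"tz":0,"roll":0,"fingers":1.5}
    - {"tx":-0.116,"ty":0.187,"tz":0,"roll":0,"fingers":1.5}
    - {"tx":-0.148,"ty":0.238,"tz":0,"roll":0,"fingers":1.5}
    - {"tx":-0.18,"ty":0.289,"tz":0,"roll":0,"fingers":1.5}
    - {"tx":-0.211,"ty":0.34,"tz":0,"roll":0,"fingers":1.5}
    - {"tx":-0.238,"ty":0.382,"tz":0,"roll":0,"fingers":1.5}
    - {"tx":-0.264,"ty":0.425,"tz":0,"roll":0,"fingers":1.5}
    - {"tx":-0.264,"ty":0.425,"tz":0,"roll":0,"fingers":1.5}

```text
time_s: 17.7
position: [513.2, 165.9, 108.3]
orientation: [[0.849, 0.528, 0.0], [0.528, -0.849, 0.0], [0.0, -0.0, -1.0]]
contact_force: [0.2, -0.2, -1.8]
grip_width: 22.9
```

```bash
python3 f.py 4
```

```text
t 17.9 lane F [-0.18 -0.07 -1.05] sd [0.31 0.44 0.37] tcp lane [91.39 -0.59] 108.3
cap -1 1368 [[112.8, -41.3, 51.3], [129.8, -36.6, 63.4], [150.6, -30.2, 67.1]]
cap 1 121 [[134.5, 37.2, 58.5], [141.2, 39.4, 64.9], [149.6, 41.9, 67.0]]
```

Emit:
step_arm:
  commands:
    - {"tx":-0.011,"ty":0.017,"tz":0,"roll":0,"fingers":1.5}
    - {"tx":-0.021,"ty":0.034,"tz":0,"roll":0,"fingers":1.5}
    - {"tx":-0.032,"ty":0.051,"tz":0,"roll":0,"fingers":1.5}
    - {"tx":-0.042,"ty":0.068,"tz":0,"roll":0,"fingers":1.5}

```text
time_s: 18.4
position: [512.8, 166.6, 108.3]
orientation: [[0.849, 0.528, -0.0], [0.528, -0.849, 0.0], [0.0, -0.0, -1.0]]
contact_force: [-0.2, 1.0, -1.6]
grip_width: 23.5
```

Emit:
step_arm:
  commands:
    - {"tx":0,"ty":0,"tz":0,"roll":0,"fingers":1.5}

```text
time_s: 18.52
position: [512.8, 166.6, 108.3]
orientation: [[0.849, 0.528, 0.0], [0.528, -0.849, 0.0], [0.0, -0.0, -1.0]]
contact_force: [-0.2, -0.3, -1.5]
grip_width: 23.3
```

Emit:
step_arm:
  commands:
    - {"tx":-0.011,"ty":0.017,"tz":0,"roll":0,"fingers":1.5}
    - {"tx":-0.021,"ty":0.034,"tz":0,"roll":0,"fingers":1.5}
    - {"tx":-0.032,"ty":0.051,"tz":0,"roll":0,"fingers":1.5}
    - {"tx":-0.042,"ty":0.068,"tz":0,"roll":0,"fingers":1.5}
    - {"tx":-0.042,"ty":0.068,"tz":0,"roll":0,"fingers":1.5}

```text
time_s: 19.15
position: [512.3, 167.3, 108.3]
orientation: [[0.849, 0.528, -0.0], [0.528, -0.849, -0.0], [-0.0, 0.0, -1.0]]
contact_force: [0.3, 0.3, -1.2]
grip_width: 23.5
```

Emit:
step_arm:
  commands:
    - {"tx":-0.011,"ty":0.017,"tz":0,"roll":0,"fingers":1.5}
    - {"tx":-0.021,"ty":0.034,"tz":0,"roll":0,"fingers":1.5}
    - {"tx":-0.032,"ty":0.051,"tz":0,"roll":0,"fingers":1.5}
    - {"tx":-0.042,"ty":0.068,"tz":0,"roll":0,"fingers":1.5}
    - {"tx":-0.042,"ty":0.068,"tz":0,"roll":0,"fingers":1.5}

```text
time_s: 19.77
position: [511.9, 168.0, 108.3]
orientation: [[0.849, 0.528, 0.0], [0.528, -0.849, 0.0], [0.0, -0.0, -1.0]]
contact_force: [1.0, -0.4, -0.8]
grip_width: 23.2
```

```bash
python3 f.py 3
```

```text
t 19.925 lane F [ 0.27  0.06 -1.03] sd [0.93 0.42 0.16] tcp lane [93.81 -0.56] 108.3
cap -1 1373 [[112.7, -41.2, 51.2], [130.0, -36.6, 63.3], [150.6, -30.1, 67.1]]
cap 1 102 [[136.9, 36.5, 57.9], [142.9, 39.3, 64.2], [150.1, 41.8, 67.0]]
```

Emit:
step_arm:
  commands:
    - {"tx":-0.011,"ty":0.017,"tz":0,"roll":0,"fingers":1.5}
    - {"tx":-0.021,"ty":0.034,"tz":0,"roll":0,"fingers":1.5}
    - {"tx":-0.032,"ty":0.051,"tz":0,"roll":0,"fingers":1.5}
    - {"tx":-0.042,"ty":0.068,"tz":0,"roll":0,"fingers":1.5}
    - {"tx":-0.042,"ty":0.068,"tz":0,"roll":0,"fingers":1.5}

```text
time_s: 20.55
position: [511.5, 168.6, 108.3]
orientation: [[0.849, 0.529, 0.0], [0.529, -0.849, -0.0], [0.0, 0.0, -1.0]]
contact_force: [0.5, -0.0, -2.4]
grip_width: 23.1
```

Emit:
step_arm:
  commands:
    - {"tx":0,"ty":0,"tz":0,"roll":0,"fingers":1.5}

```text
time_s: 20.68
position: [511.5, 168.6, 108.3]
orientation: [[0.849, 0.528, -0.0], [0.528, -0.849, -0.0], [-0.0, 0.0, -1.0]]
contact_force: [-0.8, -0.3, -1.5]
grip_width: 23.4
```

Emit:
step_arm:
  commands:
    - {"tx":-0.011,"ty":0.017,"tz":0,"roll":0,"fingers":1.5}
    - {"tx":-0.021,"ty":0.034,"tz":0,"roll":0,"fingers":1.5}
    - {"tx":-0.032,"ty":0.051,"tz":0,"roll":0,"fingers":1.5}
    - {"tx":-0.042,"ty":0.068,"tz":0,"roll":0,"fingers":1.5}
    - {"tx":-0.042,"ty":0.068,"tz":0,"roll":0,"fingers":1.5}

```text
time_s: 21.3
position: [511.3, 169.1, 108.4]
orientation: [[0.849, 0.528, 0.0], [0.528, -0.849, -0.0], [0.0, 0.001, -1.0]]
contact_force: [1.9, -2.5, -1.7]
grip_width: 23.5
```

Emit:
step_arm:
  commands:
    - {"tx":0,"ty":0,"tz":0,"roll":0,"fingers":1.5}

```text
time_s: 21.42
position: [511.3, 169.1, 108.4]
orientation: [[0.849, 0.528, 0.001], [0.528, -0.849, -0.0], [0.0, 0.0, -1.0]]
contact_force: [0.9, -2.7, -1.5]
grip_width: 23.2
```

Emit:
step_arm:
  commands:
    - {"tx":-0.008,"ty":0.013,"tz":0,"roll":0,"fingers":1.5}
    - {"tx":-0.016,"ty":0.025,"tz":0,"roll":0,"fingers":1.5}
    - {"tx":-0.016,"ty":0.025,"tz":0,"roll":0,"fingers":1.5}

```text
time_s: 21.8
position: [511.2, 169.4, 108.4]
orientation: [[0.849, 0.528, 0.001], [0.528, -0.849, -0.0], [0.0, 0.001, -1.0]]
contact_force: [2.2, -3.8, -1.1]
grip_width: 23.1
```

```bash
python3 f.py 6
```

```text
t 22.1 lane F [-4.62 -0.1  -1.73] sd [0.42 0.3  0.44] tcp lane [95.49 -0.7 ] 108.4
cap -1 1357 [[113.2, -41.3, 51.4], [130.7, -36.7, 63.4], [151.3, -30.3, 67.1]]
cap 1 93 [[138.5, 37.0, 57.6], [144.0, 39.1, 63.6], [150.7, 41.8, 66.2]]
```

Emit:
step_arm:
  commands:
    - {"tx":-0.008,"ty":0.013,"tz":0,"roll":0,"fingers":1.5}
    - {"tx":-0.016,"ty":0.025,"tz":0,"roll":0,"fingers":1.5}
    - {"tx":-0.024,"ty":0.038,"tz":0,"roll":0,"fingers":1.5}
    - {"tx":-0.024,"ty":0.038,"tz":0,"roll":0,"fingers":1.5}

```text
time_s: 22.6
position: [511.0, 169.6, 108.4]
orientation: [[0.849, 0.528, 0.001], [0.528, -0.849, -0.001], [0.0, 0.001, -1.0]]
contact_force: [3.0, -5.0, -2.3]
grip_width: 23.4
```

```bash
python3 f.py 8
```

```text
t 23.0 lane F [-5.96  0.24 -1.96] sd [0.56 0.35 0.42] tcp lane [95.73 -0.69] 108.4
cap -1 1361 [[113.4, -41.3, 51.0], [130.8, -36.7, 63.4], [151.5, -30.3, 67.2]]
cap 1 93 [[138.7, 37.0, 58.7], [143.9, 39.4, 63.9], [150.3, 41.8, 66.1]]
```

Emit:
step_arm:
  commands:
    - {"tx":-0.009,"ty":0.015,"tz":0,"roll":0,"fingers":1.5}
    - {"tx":-0.018,"ty":0.03,"tz":0,"roll":0,"fingers":1.5}
    - {"tx":-0.018,"ty":0.03,"tz":0,"roll":0,"fingers":1.5}
    - {"tx":-0.018,"ty":0.03,"tz":0,"roll":0,"fingers":1.5}
    - {"tx":-0.018,"ty":0.03,"tz":0,"roll":0,"fingers":1.5}
    - {"tx":-0.018,"ty":0.03,"tz":0,"roll":0,"fingers":1.5}
    - {"tx":-0.018,"ty":0.03,"tz":0,"roll":0,"fingers":1.5}
    - {"tx":-0.018,"ty":0.03,"tz":0,"roll":0,"fingers":1.5}

```text
time_s: 24.0
position: [510.9, 169.8, 108.4]
orientation: [[0.849, 0.528, 0.001], [0.528, -0.849, -0.001], [0.0, 0.001, -1.0]]
contact_force: [3.4, -5.6, -2.6]
grip_width: 23.3
```

```bash
python3 f.py 16
```

```text
t 24.8 lane F [-6.56  0.35 -1.74] sd [0.52 0.49 0.5 ] tcp lane [95.86 -0.68] 108.4
cap -1 1359 [[113.6, -41.4, 51.5], [130.9, -36.7, 63.5], [151.7, -30.3, 67.0]]
cap 1 95 [[138.9, 37.1, 57.4], [144.3, 39.6, 63.5], [150.9, 41.9, 66.2]]
```

Emit:
step_arm:
  commands:
    - {"tx":0.005,"ty":-0.008,"tz":0,"roll":0,"fingers":1.5}
    - {"tx":0.011,"ty":-0.017,"tz":0,"roll":0,"fingers":1.5}
    - {"tx":0.016,"ty":-0.025,"tz":0,"roll":0,"fingers":1.5}
    - {"tx":0.021,"ty":-0.034,"tz":0,"roll":0,"fingers":1.5}
    - {"tx":0.026,"ty":-0.042,"tz":0,"roll":0,"fingers":1.5}
    - {"tx":0.032,"ty":-0.051,"tz":0,"roll":0,"fingers":1.5}
    - {"tx":0.037,"ty":-0.059,"tz":0,"roll":0,"fingers":1.5}
    - {"tx":0.042,"ty":-0.068,"tz":0,"roll":0,"fingers":1.5}
    - {"tx":0.048,"ty":-0.076,"tz":0,"roll":0,"fingers":1.5}
    - {"tx":0.053,"ty":-0.085,"tz":0,"roll":0,"fingers":1.5}
    - {"tx":0.058,"ty":-0.093,"tz":0,"roll":0,"fingers":1.5}
    - {"tx":0.063,"ty":-0.102,"tz":0,"roll":0,"fingers":1.5}
    - {"tx":0.069,"ty":-0.11,"tz":0,"roll":0,"fingers":1.5}
    - {"tx":0.074,"ty":-0.119,"tz":0,"roll":0,"fingers":1.5}
    - {"tx":0.079,"ty":-0.127,"tz":0,"roll":0,"fingers":1.5}
    - {"tx":0.085,"ty":-0.136,"tz":0,"roll":0,"fingers":1.5}
    - {"tx":0.09,"ty":-0.144,"tz":0,"roll":0,"fingers":1.5}
    - {"tx":0.095,"ty":-0.153,"tz":0,"roll":0,"fingers":1.5}
    - {"tx":0.1,"ty":-0.161,"tz":0,"roll":0,"fingers":1.5}
    - {"tx":0.106,"ty":-0.17,"tz":0,"roll":0,"fingers":1.5}

```text
time_s: 27.3
position: [511.3, 168.7, 108.1]
orientation: [[0.849, 0.529, -0.001], [0.529, -0.849, 0.0], [-0.0, -0.001, -1.0]]
contact_force: [0.4, -0.3, -0.9]
grip_width: 23.1
```

```bash
python3 f.py 4
```

```text
t 27.5 lane F [-0.31 -0.05 -1.66] sd [0.15 0.93 0.51] tcp lane [94.69 -0.38] 108.2
cap -1 1358 [[113.0, -41.2, 51.4], [130.1, -36.6, 63.4], [151.0, -30.3, 67.1]]
cap 1 100 [[137.5, 37.3, 58.0], [143.3, 39.4, 63.7], [150.8, 41.8, 66.6]]
```

Emit:
step_arm:
  commands:
    - {"tx":0.011,"ty":-0.017,"tz":0,"roll":0,"fingers":1.5}
    - {"tx":0.021,"ty":-0.034,"tz":0,"roll":0,"fingers":1.5}
    - {"tx":0.032,"ty":-0.051,"tz":0,"roll":0,"fingers":1.5}
    - {"tx":0.048,"ty":-0.076,"tz":0,"roll":0,"fingers":1.5}
    - {"tx":0.063,"ty":-0.102,"tz":0,"roll":0,"fingers":1.5}
    - {"tx":0.079,"ty":-0.127,"tz":0,"roll":0,"fingers":1.5}
    - {"tx":0.106,"ty":-0.17,"tz":0,"roll":0,"fingers":1.5}
    - {"tx":0.158,"ty":-0.255,"tz":0,"roll":0,"fingers":1.5}
    - {"tx":0.264,"ty":-0.424,"tz":0,"roll":0,"fingers":1.5}
    - {"tx":0.37,"ty":-0.594,"tz":0,"roll":0,"fingers":1.5}
    - {"tx":0.528,"ty":-0.849,"tz":0,"roll":0,"fingers":1.5}
    - {"tx":0.74,"ty":-1.189,"tz":0,"roll":0,"fingers":1.5}
    - {"tx":0.951,"ty":-1.528,"tz":0,"roll":0,"fingers":1.5}
    - {"tx":1.057,"ty":-1.698,"tz":0,"roll":0,"fingers":1.5}

```text
time_s: 29.25
position: [522.3, 151.2, 108.3]
orientation: [[0.849, 0.528, 0.0], [0.528, -0.849, 0.0], [0.0, 0.0, -1.0]]
contact_force: [-0.8, -0.4, -0.8]
grip_width: 23.1
```

```bash
python3 f.py 3; python3 -c "
from h import *
o=arm.observe(); print(o['position'])"
```

```text
t 29.4 lane F [ 0.22 -0.09 -1.7 ] sd [0.67 0.17 0.14] tcp lane [74.4  -0.56] 108.3
cap -1 1372 [[112.5, -41.2, 51.1], [128.9, -36.6, 63.4], [150.1, -30.1, 67.1]]
cap 1 271 [[117.6, 37.3, 60.3], [130.6, 39.6, 65.3], [147.2, 41.9, 67.2]]
[522.16312739 151.46211844 108.27515032]
```

Emit:
step_arm:
  commands:
    - {"tx":0,"ty":0,"tz":1.5,"roll":0,"fingers":1.5}
    - {"tx":0,"ty":0,"tz":5,"roll":0,"fingers":1.5}
    - {"tx":0,"ty":0,"tz":9,"roll":0,"fingers":1.5}
    - {"tx":-0.3,"ty":-2,"tz":11,"roll":2,"fingers":1.5}
    - {"tx":-1.2,"ty":-6,"tz":11,"roll":8,"fingers":1.5}
    - {"tx":-2.2,"ty":-10.5,"tz":11,"roll":14,"fingers":1.5}
    - {"tx":-3.2,"ty":-15,"tz":11,"roll":20,"fingers":1.5}
    - {"tx":-4.2,"ty":-19.5,"tz":11,"roll":26,"fingers":1.5}
    - {"tx":-5.2,"ty":-24,"tz":11,"roll":32,"fingers":1.5}
    - {"tx":-6.2,"ty":-28.5,"tz":11,"roll":38,"fingers":1.5}
    - {"tx":-7.2,"ty":-33,"tz":11,"roll":43,"fingers":1.5}
    - {"tx":-8.2,"ty":-37.5,"tz":11,"roll":46.6,"fingers":1.5}
    - {"tx":-9.2,"ty":-42,"tz":11,"roll":46.6,"fingers":1.5}
    - {"tx":-9.7,"ty":-44.5,"tz":11,"roll":46.6,"fingers":1.5}
    - {"tx":-9.8,"ty":-45,"tz":9,"roll":46.6,"fingers":1.5}
    - {"tx":-9.8,"ty":-45,"tz":5,"roll":46.6,"fingers":1.5}
    - {"tx":-9.8,"ty":-45,"tz":2,"roll":46.6,"fingers":1.5}
    - {"tx":-9.8,"ty":-45,"tz":2,"roll":46.6,"fingers":1.5}
    - {"tx":-9.8,"ty":-45,"tz":2,"roll":46.6,"fingers":1.5}

```text
time_s: 31.78
position: [425.0, -299.2, 130.1]
orientation: [[0.199, 0.98, 0.002], [0.98, -0.199, -0.002], [-0.001, 0.002, -1.0]]
contact_force: [1.8, -0.6, -0.5]
grip_width: 23.2
```

```bash
python3 - <<'E'
from h import *
c=cap('wrist','w3.png'); W=c['W']
hsv=cv2.cvtColor(c['img'],cv2.COLOR_BGR2HSV); H,S,V=[hsv[...,i].astype(int) for i in range(3)]
near=np.hypot(W[...,0]-424,W[...,1]+296)<75
m=near&(H>40)&(H<90)&(S>80)&(W[...,2]>12)&(W[...,2]<22); print('tray',m.sum(),cv2.minAreaRect(W[m][:,:2].astype(np.float32)))
o=arm.observe(); print(o['time_s'],o['position'],o['contact_force'])
c=cap('scene','sc3.png'); cv2.imwrite('pics/sc3c.png',cv2.resize(c['img'][150:300,120:380],None,fx=3,fy=3,interpolation=cv2.INTER_CUBIC))
E
```

```text
tray 1457 ((422.838623046875, -296.1709289550781), (96.82440185546875, 63.77478790283203), 80.36856079101562)
31.825 [ 425.17107083 -299.42802361  130.4345749 ] [ 0.60218989  0.47229816 -2.51099942]
```

View pics/w3.png

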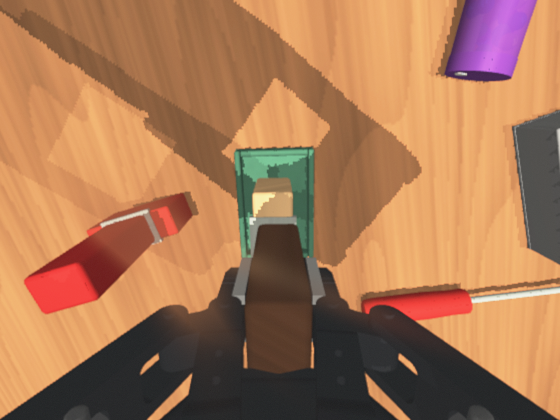

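View pics/sc3c.png

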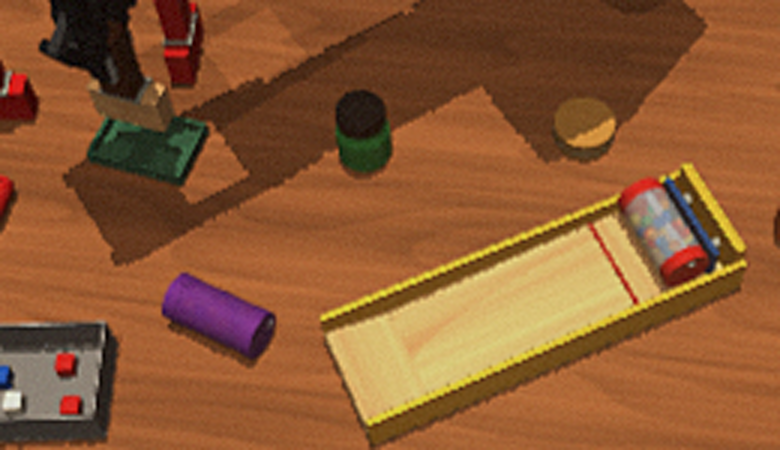

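The wrist view shows the blade (273,200) over the tray's middle (275,200). The scene crop shows the tube (665,230) resting against the blue plate.

Emit:
step_arm:
  commands:
    - {"tx":-0.1,"ty":0.15,"tz":-1,"roll":0.8,"fingers":1.5}
    - {"tx":-0.1,"ty":0.15,"tz":-2.5,"roll":0.8,"fingers":1.5}
    - {"tx":-0.1,"ty":0.15,"tz":-3.8,"roll":0.8,"fingers":1.5}
    - {"tx":-0.1,"ty":0.15,"tz":-4.3,"roll":0.8,"fingers":1.5}
    - {"tx":-0.1,"ty":0.15,"tz":-4.5,"roll":0.8,"fingers":1.5}
    - {"tx":-0.1,"ty":0.15,"tz":-4.55,"roll":0.8,"fingers":1.5}
    - {"tx":-0.1,"ty":0.15,"tz":-4.6,"roll":0.8,"fingers":1.5}
    - {"tx":-0.1,"ty":0.15,"tz":-4.65,"roll":0.8,"fingers":1.5}
    - {"tx":-0.1,"ty":0.15,"tz":-4.65,"roll":0.8,"fingers":1.5}

```text
time_s: 33.0
position: [423.5, -297.3, 82.7]
orientation: [[0.186, 0.983, 0.001], [0.983, -0.186, -0.001], [-0.001, 0.001, -1.0]]
contact_force: [-2.3, 1.4, 4.9]
grip_width: 23.6
```

Emit:
step_arm:
  commands:
    - {"tx":0,"ty":0,"tz":-0.05,"roll":0,"fingers":1.5}
    - {"tx":0,"ty":0,"tz":-0.05,"roll":0,"fingers":1.5}

```text
time_s: 33.25
position: [423.6, -297.4, 82.7]
orientation: [[0.186, 0.983, 0.001], [0.983, -0.186, -0.001], [-0.001, 0.001, -1.0]]
contact_force: [-2.8, 1.7, 8.8]
grip_width: 23.2
```

Emit:
step_arm:
  commands:
    - {"tx":0,"ty":0,"tz":0.05,"roll":0,"fingers":1.5}
    - {"tx":0,"ty":0,"tz":0.05,"roll":0,"fingers":3}
    - {"tx":0,"ty":0,"tz":0.05,"roll":0,"fingers":4.5}
    - {"tx":0,"ty":0,"tz":0.05,"roll":0,"fingers":6}
    - {"tx":0,"ty":0,"tz":0.05,"roll":0,"fingers":6.5}
    - {"tx":0,"ty":0,"tz":0.05,"roll":0,"fingers":6.5}
    - {"tx":0,"ty":0,"tz":0.05,"roll":0,"fingers":6.5}
    - {"tx":0,"ty":0,"tz":3,"roll":0,"fingers":6.5}
    - {"tx":0,"ty":0,"tz":8,"roll":0,"fingers":6.5}
    - {"tx":0,"ty":0,"tz":13,"roll":0,"fingers":6.5}
    - {"tx":0,"ty":0,"tz":15,"roll":0,"fingers":6.5}
    - {"tx":0,"ty":0,"tz":15,"roll":0,"fingers":6.5}

```text
time_s: 34.75
position: [423.9, -297.8, 233.2]
orientation: [[0.186, 0.983, 0.003], [0.983, -0.186, -0.003], [-0.003, 0.003, -1.0]]
contact_force: [-1.0, -0.5, -0.3]
grip_width: 64.8
```

```bash
python3 - <<'E'
from h import *
c=cap('wrist','w4.png'); W=c['W']
hsv=cv2.cvtColor(c['img'],cv2.COLOR_BGR2HSV); H,S,V=[hsv[...,i].astype(int) for i in range(3)]
near=np.hypot(W[...,0]-424,W[...,1]+296)<75
m=near&(H>40)&(H<90)&(S>80)&(W[...,2]>12)&(W[...,2]<22); print('tray',m.sum(),cv2.minAreaRect(W[m][:,:2].astype(np.float32)))
m=near&(W[...,2]>128)&(W[...,2]<142); print('top',m.sum(),cv2.minAreaRect(W[m][:,:2].astype(np.float32)),np.percentile(W[m][:,2],[5,50,95]))
o=arm.observe(); print(o['time_s'],o['position'],o['contact_force'],o['grip_width'])
c=cap('scene','sc4.png'); cv2.imwrite('pics/sc4c.png',cv2.resize(c['img'][130:300,90:390],None,fx=2.6,fy=2.6,interpolation=cv2.INTER_CUBIC))
E
```

```text
tray 806 ((422.5171813964844, -295.89056396484375), (95.9839096069336, 63.87006378173828), 79.89581298828125)
top 1153 ((423.3731994628906, -296.64312744140625), (34.01490020751953, 23.487924575805664), 78.50791931152344) [131.97736323 134.18277092 135.44996774]
34.8 [ 423.20165671 -297.02338758  231.35214965] [-0.1249509  -0.55791111 -0.27951583] 65.30432311930666
```

View pics/sc4c.png

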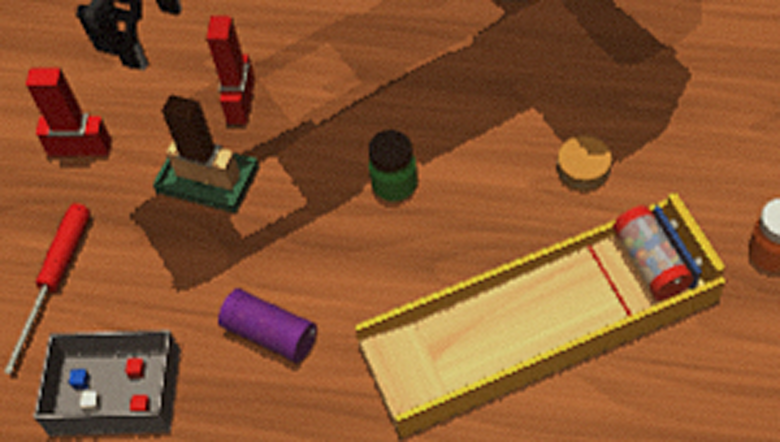

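View pics/w4.png

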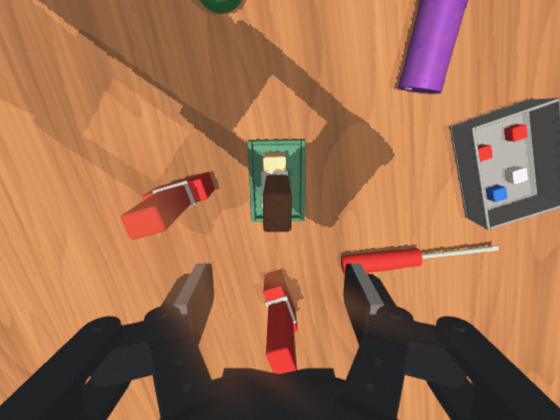

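The paddle stands free in its tray (scene crop (205,165), wrist (277,190)), and the tube rests at the plate (655,250). Everything else is where it was, so I'm handing in.

```bash
python3 -c "
from cell import arm
print(arm.job_done())"
```

```text
the job is handed in; nothing more can be done
None
```

The job is done and handed in at about 35 s of the 72 s allowed; no verdict was reported.

- **Push:** I rolled the tube over the crest to the plate with the paddle. I then held it pressed at 6.0–6.6 N, measured at the wrist, for about 2 s. That is slightly under the 7 N asked for. The force between tube and plate could not be measured directly. I then eased the paddle away at 0.1 mm per row.
- **Tube:** After I backed off it stayed put, with its centre at about lane x 131.5 mm against a home of 133 mm. The last picture shows it still at the plate and lying across the lane.
- **Paddle:** It stands released in its tray, about 1 mm from the tray's centre. Its top is at 134 mm (135 expected), which means it is on the tray floor.
- **Robot and bystanders:** The gripper is open and clear of everything. The bystanders visible in the last pictures look unmoved. I did not check the mug and card block at the end, but the arm never went near them.
- **Disagreements:** The cameras differed by 2–6 mm on the lane and tray positions. One move call was refused for missing fields before anything moved.

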